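Hold a facing panel flush on a bevel jig

ROBOT

A 6-joint arm with a two-finger parallel gripper is mounted at the origin on a cart in front of the work surface, level with it; the furniture and walls round the work are solid. World frame = base frame: x ahead of the robot, y to its left, z up, the work surface at z = 0. Lengths are in mm, angles in rad, forces in N, time in s.
With the tool pointing down it reaches from about 275 to 750 mm from the base axis. Payload 10.2 kg.
Tool frame: the origin (TCP) lies at the very end of the fingers, on their centre line; the grasp point (between the pads) lies 19 mm behind it (ctrl.tcp_to_grasp is the distance from the TCP to the grasp point, in mm); z points along the fingers, x is the direction in which the jaws open and shut, and the axes are right-handed (so a half turn about z gives the same grasp; the last joint's range is limited). The gripper opens to 85 mm and grips with 20 to 120 N. Pads are 22 mm wide; open, the fingers measure 114 mm over their backs; the gripper's body (76 mm by 85 mm) begins 54 mm behind the grasp point. The pads swing forward as they close: fully open they stand 13 mm farther back than shut.
Start: joints at [-1.37, 0.313, 1.498, -0, 1.331, -0.223], TCP at [215.883, -478.566, 231.294] pointing down, gripper open.
Joint ranges: [-2.94, 2.94], [-0.97, 2.17], [0.19, 2.56], [-1.23, 4.37], [0.02, 3.11], [-2.88, 2.88]. Speed limits (rad/s): [2.39, 2.39, 3.01, 3.14, 3.14, 3.14].

INTERFACE

Orientations are given as a unit quaternion [w, x, y, z].
In Python, from rig import monitor, vision, order, ctrl gives the robot as it stands. The module is installed in compiled form; this text tells all that it offers.
- The arm moves only by the shell command python3 -m pendant 'ROWS' [FORCE]. ROWS is JSON, a list that holds one entry, the list of rows, each a list of 5 numbers: the closure, from -1 (fully open) to 1 (shut), then the shift along the world's x, y, z in m, then the turn about the world's z in degrees. In form: [[[fingers, dx, dy, dz, spin], ...]]. A call has 1 to 20 rows; each row is the pose to reach, as a shift and turn from the pose commanded when the call began; what a row does not reach only later rows make up. A row lasts 1/10 s, in which the tool goes at most 50 mm and 8.59 degrees, less where a joint would pass 70% of its speed; a pose out of reach is approached as far as the arm can. A call with a gripper value outside its range is refused whole. The fingers move at their own pace and stop on an object; FORCE is the grip in N (left out, the last holds). Time passes only in rows, so rows that repeat a pose let the fingers close. It gives the time, the measured TCP pose, the force and the opening at its end, in the units of the state.
- monitor.sense(): the state, without advancing time (a new reading comes with each control period).
- vision.capture(name): name is "scene" or "top"; returns (picture, depth): 400x640x3 uint8, red, green, blue; 400x640 float32, mm along the optical axis (not along the pixel's ray), 0 where there is no reading.
- vision.camera_info(name): a dict with "fov_y" (degrees; the focal length in pixels is half the picture's height over the tangent of half this angle, whatever the lens; pixels are square), "cx", "cy" (the principal point, pixels), "distortion" ([k1, k2, p1, p2, k3] as OpenCV has them; the pictures are not rectified), "R" (3x3) and "t" (3): a world point X has camera coordinates R X + t. Camera axes: x right, y down, z forward; pixel columns grow to the right and rows downward; lengths in mm; the calibration is good to about 2 mm. A picture is of the moment at which its call begins. camera_info takes no time and is no camera call.
- order.finish_job(): hands the job in, once; it reports no verdict.
The state is a dict: "time_s": time; "joints": joint angles; "dq": joint speeds; "tau": joint torques, N m; "eef_pos": TCP position; "ee_rot": TCP orientation; "force": force on the tool from outside, world axes, zero at the start; "wrist_torque": the same for the moment, N m; "grip_width": opening from 0.0 (shut) to 1.0 (fully open).
Only numpy, scipy, OpenCV 4.12 (cv2) and the standard library are available. Lean on these libraries where they do the work, as an engineer would, in place of code of your own. Each camera call takes 0.05 s, during which the arm holds its last target.

TASK

Pick up the plywood facing panel by its grip batten, tilt it to match the sloping metal backing plate of the bevel jig and lay it flush on that plate, outlines matching. Press it gently, to about half of the sprung plate's travel, and finish still gripping the panel and holding it pressed there, ready for someone to staple it. Do not change the jig's slope, do not press hard, and leave the other things on the bench alone.

Things in the scene. Friction and masses are not known exactly. Their poses are not given: they have to be found in the camera images.
- facing: the facing panel, loose, about 0.2 kg: a flat plywood rectangle 120 mm (its x) by 80 mm (its y), 10 mm thick, lying flat on the worktop with its grip up. On its back a wooden grip batten runs along its x, centred: 80 mm long, 22 mm wide (y), from 10 mm to 52 mm above the underside. Origin: centre of the underside (the face to be laid on the jig); z points out of the back, through the batten. A half turn about z makes no difference.
- jig: the bevel jig, fixed to the worktop: plywood base 160 mm (x) by 136 mm (y), 18 mm thick, with two upright plywood cheeks 34 mm wide at y = +-50 to +-62 mm whose round tops reach 92 mm high, and a black clamp knob on the -y side. Between them a cradle tilts on a pivot along the jig's y, 75 mm above the worktop. The slope faces the robot: the edge on the jig's -x side is the lower one. Origin: centre of the base's underside, x pointing away from the robot at yaw 0.
- backing_face (a point): centre of the outer face of the jig's aluminium backing plate, 120 mm (x, along the slope, pointing uphill) by 80 mm (y, level), 10 mm thick; 34 mm from the pivot when the plate is not pressed. z points out of the face, up and towards the robot. The face slopes 10 to 24 degrees from level, differently each time; its slope stays as set (stiff pivot). The cradle board under it is 120 by 92 mm.
- backing (a joint): how far the sprung backing plate is pressed in along its own normal, in m: 0 at rest, 0.014 at the end of its travel. Pressing takes about 4 N to start it and 0.8 N more per mm; half travel (0.007) takes about 10 N.
- cradle_edge (a point): middle of the uphill edge of the cradle board that carries the backing plate, 60 mm from the pivot along the slope; it moves only if the jig's slope is changed
- spool_black: small black thread spool standing upright, 42 mm across, 50 mm high; a bystander to leave alone; origin at the centre of its underside
- tape_measure: yellow tape measure, 65x71x65 mm, standing on the worktop; a bystander to leave alone; origin at the centre of its underside
- marker_2: white marker pen with a blue cap, 44x118x14 mm as it lies; a bystander to leave alone; origin at the centre of its underside
- staple_box_2: small white carton, 69x96x45 mm; a bystander to leave alone; origin at the centre of its underside

How it is judged (in metres and radians):
On the way:
1. the panel is gripped and lifted clear of the worktop and the jig (height (world z) of facing above 0.05 m and contact force between the fingers and facing above 1 N and contact force between facing and jig below 0.1 N), for 0.2 s.
At the end, for the whole second after the job is handed in: The gripped panel lies flush on the backing plate (within 3 degrees and 3 mm), its outline within 12 mm and 6 degrees of the plate's, and keeps the plate pressed in 4 to 10.5 mm of its 14 mm travel; the gripper itself does not touch the jig and all is still (angle between the z axis of facing and the z axis of backing_face, either way round below 0.05 rad and angle between the x axis of facing and the x axis of backing_face, either way round below 0.1 rad and x of facing in the frame of backing_face between -0.012 and 0.012 m and y of facing in the frame of backing_face between -0.012 and 0.012 m and z of facing in the frame of backing_face between -0.004 and 0.003 m and value of joint backing between 0.004 and 0.0105 m and angle between facing's own z axis and vertical below 1 rad and contact force between the fingers and facing above 2 N and contact force between facing and jig above 3 N and contact force between each of the arm, the fingers and jig below 0.5 N and linear speed of facing below 0.02 m/s); the arm keeps its last pose, push and grip.
It fails at once if the panel or the gripper is pressed on the jig with more than 25 N (contact force between any of facing, the fingers and jig above 25 N).
It fails at once if the jig's slope is changed (distance of cradle_edge from where it was at the start of the episode above 0.005 m).
It fails at once if a bystander is disturbed (distance of any of spool_black, tape_measure, marker_2, staple_box_2 from where it was at the start of the episode above 0.02 m).
It also fails if it takes over 35 s, if anything falls off the work surface, if the arm or the gripper's body presses on something with over 40 N, if the wrist force passes 120 N, or if a joint passes its speed limit or range.

## Working session

There is one attempt and no reset: what is moved stays moved. The work goes in short steps, Python scripts to look and compute and a shell command to move; the robot and the scene stay as the last step left them, time stands still between calls to the robot, and variables do not carry over. Pictures are saved under pics/ and viewed, and the job is handed in when it is done.

```bash
mkdir -p pics; cat > h.py <<'E'
import numpy as np, cv2
from rig import monitor, vision, order, ctrl
def K(name):
    i=vision.camera_info(name); f=200/np.tan(np.radians(i['fov_y'])/2)
    return np.array([[f,0,i['cx']],[0,f,i['cy']],[0,0,1.]]),np.array(i['distortion'],float),np.array(i['R']),np.array(i['t'])
def cloud(name,depth):
    k,d,R,t=K(name); h,w=depth.shape
    u,v=np.meshgrid(np.arange(w),np.arange(h))
    n=cv2.undistortPoints(np.stack([u,v],-1).reshape(-1,1,2).astype(np.float64),k,d).reshape(h,w,2)
    P=np.dstack([n,np.ones((h,w))])*depth[...,None]
    W=(P-t)@R   # R^T (P-t)
    W[depth<=0]=np.nan
    return W
def save(n,p): cv2.imwrite('pics/'+n+'.png',p[...,::-1])
E
python3 - <<'E'
from h import *
s=monitor.sense()
for k in s: print(k,np.round(s[k],4))
print(ctrl.tcp_to_grasp)
for n in('scene','top'):
    p,d=vision.capture(n); save(n+'0',p); np.savez('pics/%s0.npz'%n,p=p,d=d); W=cloud(n,d)
    np.save('pics/%sW.npy'%n,W); k,di,R,t=K(n); print(n,k[0,0],di,'cam at',-R.T@t,(d<=0).mean())
E
```

```text
time_s 0.0
joints [-1.3704  0.3135  1.4985 -0.      1.331  -0.2234]
dq [ 0.0002 -0.0003  0.0001  0.0005 -0.0024  0.0001]
tau [-7.00000e-04 -4.12260e+01 -2.59747e+01 -2.00000e-04  4.10000e-03
  0.00000e+00]
eef_pos [ 215.8211 -478.2919  230.7122]
ee_rot [-5.000e-04  8.400e-01 -5.426e-01 -5.000e-04]
force [-0.6831 -0.5007  0.0105]
wrist_torque [-0.0517 -0.0189  0.0261]
grip_width 1.0049
18.700000000000003
scene 423.27322912512176 [-0.06939256  0.          0.          0.          0.        ] cam at [-152.75543191  633.37610102  955.00772571] 0.00398828125
top 375.710959293181 [-0.03216906  0.          0.          0.          0.        ] cam at [ 427.79051837  263.56950282 1164.64015769] 0.00406640625
```

View pics/scene0.png

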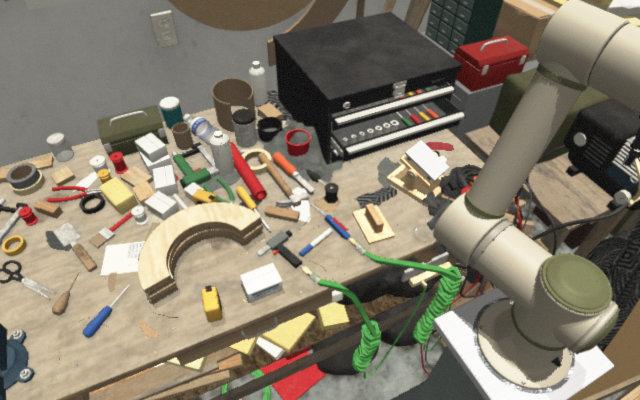

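View pics/top0.png

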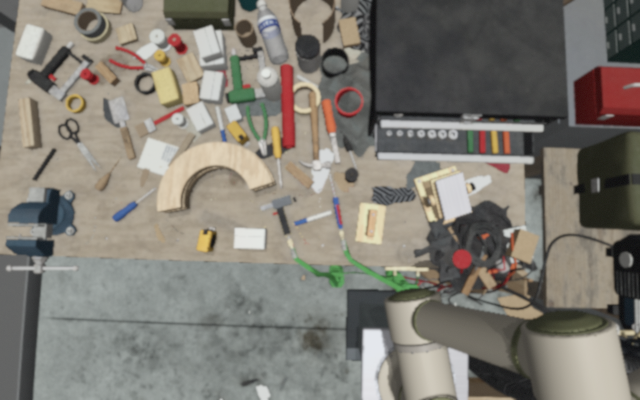

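The panel is at scene (374,222) and top (371,223). The jig, with its light plate, is at scene (425,160) and top (450,193). The black spool is at top (351,175) and the marker at top (313,217). Next I'll measure the panel and the jig.

```bash
python3 - <<'E'
from h import *
for n,b in(('scene',(340,130,480,260)),('top',(330,140,500,260))):
    z=np.load('pics/%s0.npz'%n); p=z['p']; x0,y0,x1,y1=b
    c=cv2.resize(p[y0:y1,x0:x1],None,fx=4.7,fy=4.5,interpolation=cv2.INTER_CUBIC); save(n+'_crop',c)
W=np.load('pics/topW.npy'); S=np.load('pics/sceneW.npy')
for (u,v) in [(371,223),(363,208),(380,210),(360,240),(378,242),(452,193),(440,180),(465,210),(351,175),(430,200),(313,217)]: print('top',u,v,np.round(W[v,u],1))
for (u,v) in [(374,222),(374,212),(360,232),(425,160),(415,155),(435,165),(405,185),(331,192)]: print('sc',u,v,np.round(S[v,u],1))
E
```

```text
top 371 223 [471.  147.   53.6]
top 363 208 [518.2 167.9   9.9]
top 380 210 [513.4 115.4   9.5]
top 360 240 [419.8 175.1   8.9]
top 378 242 [415.2 119.9   8.6]
top 452 193 [559.2 -73.9 112.6]
top 440 180 [592.5 -35.  130. ]
top 465 210 [ 513.8 -118.4   90.3]
top 351 175 [613.1 209.   51.2]
top 430 200 [539.8 -17.1  92. ]
top 313 217 [485.8 320.5  20.9]
sc 374 222 [446.4 161.   49.6]
sc 374 212 [475.  144.5  53.9]
sc 360 232 [466.2 189.4  -2.6]
sc 425 160 [550.4 -73.  105.7]
sc 415 155 [569.5 -46.6 120.2]
sc 435 165 [525.4 -93.7  98.2]
sc 405 185 [548.2 -14.7  25.8]
sc 331 192 [600.  216.7  49.2]
```

View pics/scene_crop.png

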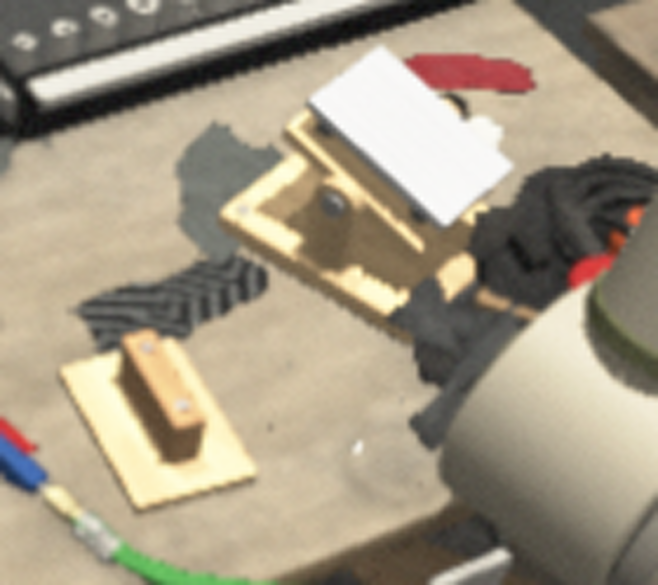

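View pics/top_crop.png

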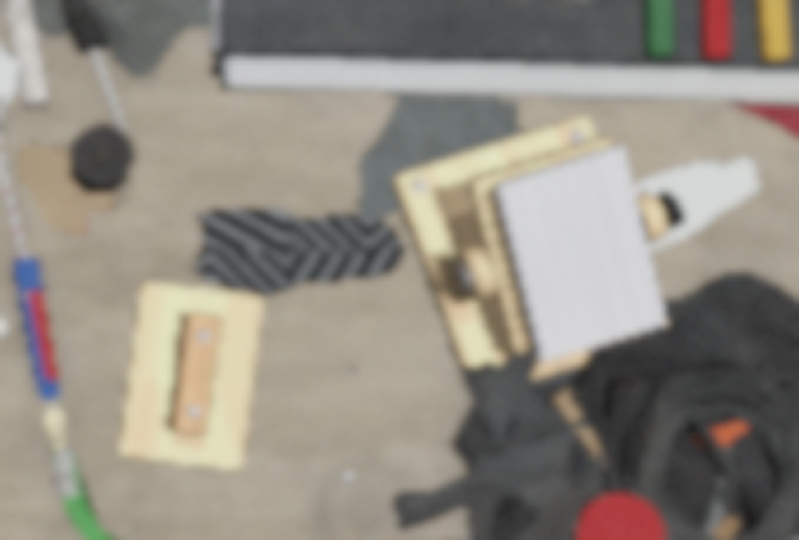

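The crops show the panel with its batten nearly along world x. The jig is turned about 15–20 degrees, with its near side (lower edge) toward the bottom right in the top view. I'll fit the planes and rectangles next.

```bash
cat > meas.py <<'E'
from h import *
def biggest(m):
    n,l,st,_=cv2.connectedComponentsWithStats(m.astype(np.uint8)); return l==1+np.argmax(st[1:,4])
def rays(name,uv):
    k,d,R,t=K(name); n=cv2.undistortPoints(np.asarray(uv,float).reshape(-1,1,2),k,d).reshape(-1,2)
    return -R.T@t, np.c_[n,np.ones(len(n))]@R
def onplane(name,uv,c,nrm):
    o,r=rays(name,uv); return o+r*(((c-o)@nrm)/(r@nrm))[:,None]
def plate(name,p,W):
    hsv=cv2.cvtColor(p,cv2.COLOR_RGB2HSV)
    m=(hsv[...,1]<40)&(hsv[...,2]>150)&(W[...,2]>70)&(W[...,2]<150)&(abs(W[...,0]-560)<90)&(abs(W[...,1]+70)<80)
    m=biggest(m); 
    P=W[cv2.erode(m.astype(np.uint8),np.ones((3,3)))>0]; c=np.median(P,0)
    for _ in range(3):
        A=np.c_[P[:,:2]-c[:2],np.ones(len(P))]; a=np.linalg.lstsq(A,P[:,2],rcond=None)[0]
        r=P[:,2]-A@a; P=P[abs(r)<2.5*max(1,r.std())]
    nrm=np.array([-a[0],-a[1],1]);nrm/=np.linalg.norm(nrm); c=np.array([c[0],c[1],a[2]])
    cnt=max(cv2.findContours(m.astype(np.uint8),0,1)[0],key=len).reshape(-1,2)
    Q=onplane(name,cnt,c,nrm)
    ex=np.array([0,0,1.])-nrm[2]*nrm; ex/=np.linalg.norm(ex); ey=np.cross(nrm,ex)
    q=np.c_[(Q-c)@ex,(Q-c)@ey].astype(np.float32)
    rc=cv2.minAreaRect(q); ctr=c+rc[0][0]*ex+rc[0][1]*ey
    print(name,'plate px',m.sum(),'slope',np.degrees(np.arccos(nrm[2])),'uphill yaw',np.degrees(np.arctan2(ex[1],ex[0])),'resid',r.std())
    print('  rect',np.round(rc[1],1),'ang',round(rc[2],1),'ctr',np.round(ctr,1),'n',np.round(nrm,3))
    return ctr,nrm,ex
def rect(name,m,z,lab):
    cnt=max(cv2.findContours(m.astype(np.uint8),0,1)[0],key=len).reshape(-1,2)
    Q=onplane(name,cnt,np.array([0,0,z]),np.array([0,0,1.]))
    rc=cv2.minAreaRect(Q[:,:2].astype(np.float32)); print(name,lab,np.round(rc[0],1),np.round(rc[1],1),round(rc[2],1))
E
python3 - <<'E'
from meas import *
for n in('scene','top'):
    z=np.load('pics/%s0.npz'%n);p=z['p'];W=np.load('pics/%sW.npy'%n)
    plate(n,p,W)
    near=(abs(W[...,0]-468)<90)&(abs(W[...,1]-147)<70)
    hsv=cv2.cvtColor(p,cv2.COLOR_RGB2HSV)
    bat=biggest(near&(W[...,2]>44)); rect(n,bat,52,'batten'); print(np.nanmedian(W[bat],0))
    pan=biggest(near&((W[...,2]>5)|False)&(hsv[...,1]>50)); rect(n,pan,10,'panel')
    print(hsv[223,360] if n=='top' else hsv[232,372])
E
```

```text
scene plate px 803 slope 18.80967220179319 uphill yaw 20.340859731552833 resid 1.9301793347774716
  rect [ 82.8 121. ] ang 89.9 ctr [548.3 -80.2 107.2] n [-0.302 -0.112  0.947]
scene batten [467.5 148.5] [24.4 83.7] 82.8
[466.18987157 148.12411794  51.33270931]
scene panel [475.4 146.9] [ 83.2 134.7] 82.3
[ 26  51 253]
top plate px 1193 slope 18.50970456031372 uphill yaw 19.79153705412163 resid 1.8672958591451634
  rect [122.4 108.9] ang 0.2 ctr [556.9 -91.1 108.3] n [-0.299 -0.107  0.948]
top batten [473.  144.3] [22.4 79.6] 83.8
[472.58624519 144.05141464  52.33481537]
top panel [473.1 144.6] [ 80.  118.1] 85.1
[ 23  51 226]
```

```bash
python3 - <<'E'
from meas import *
from scipy import ndimage
n0=np.array([-0.301,-0.109,0.947]);n0/=np.linalg.norm(n0); c0=np.array([548.3,-80.2,107.2])
ex=np.array([0,0,1.])-n0[2]*n0; ex/=np.linalg.norm(ex); ey=np.cross(n0,ex)
for n in('scene','top'):
    p=np.load('pics/%s0.npz'%n)['p'];W=np.load('pics/%sW.npy'%n)
    hsv=cv2.cvtColor(p,cv2.COLOR_RGB2HSV)
    m=(abs((W-c0)@n0)<8)&(hsv[...,1]<40)&(hsv[...,2]>150)&(np.linalg.norm(W-c0,axis=-1)<90)
    m=biggest(cv2.morphologyEx(m.astype(np.uint8),cv2.MORPH_OPEN,np.ones((5,5))))
    print(n,m.sum(),'plane off',np.median((W[m]-c0)@n0))
    cnt=max(cv2.findContours(m.astype(np.uint8),0,1)[0],key=len).reshape(-1,2)
    Q=onplane(n,cnt,c0,n0); q=np.c_[(Q-c0)@ex,(Q-c0)@ey].astype(np.float32); rc=cv2.minAreaRect(q)
    print(np.round(rc[1],1),round(rc[2],1),np.round(c0+rc[0][0]*ex+rc[0][1]*ey,1))
    v=p.copy(); v[m]=(255,0,0); save(n+'_m',cv2.resize(v[130:260,330:500],None,fx=4,fy=4))
E
```

```text
scene 767 plane off -0.13989133191346464
[ 80.8 119.9] 88.7 [548.6 -80.5 107.3]
top 1147 plane off -0.498017501872738
[121.6  81.1] 0.1 [552.  -78.7 108.5]
```

View pics/top_m.png

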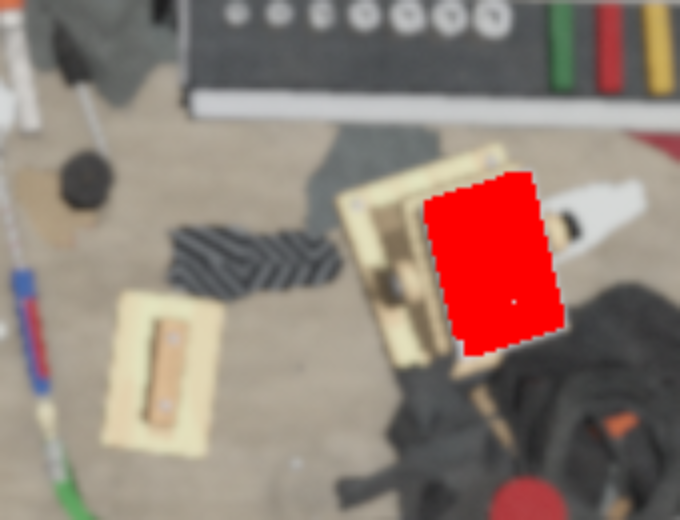

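View pics/scene_m.png

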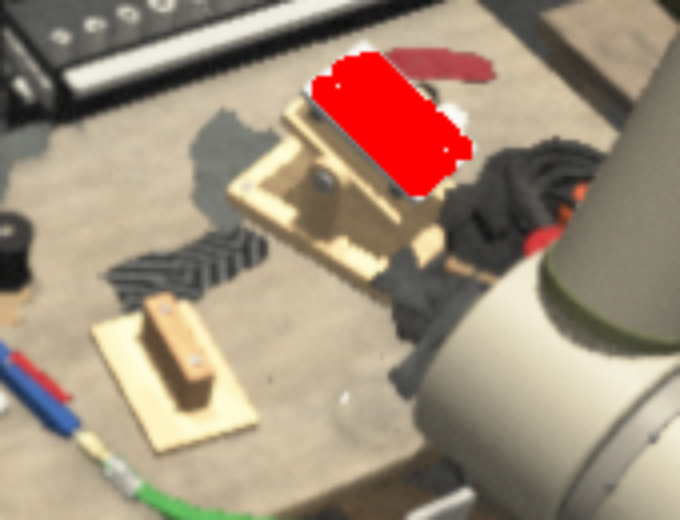

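```bash
python3 -m pendant '[[[-1,0.256,0.6235,0,-30],[-1,0.256,0.6235,0,-30],[-1,0.256,0.6235,0,-30],[-1,0.256,0.6235,0,-30],[-1,0.256,0.6235,0,-30],[-1,0.256,0.6235,0,-30],[-1,0.256,0.6235,0,-30],[-1,0.256,0.6235,0,-30],[-1,0.256,0.6235,0,-30],[-1,0.256,0.6235,0,-30],[-1,0.256,0.6235,0,-30],[-1,0.256,0.6235,0,-30],[-1,0.256,0.6235,0,-30],[-1,0.256,0.6235,0,-30],[-1,0.256,0.6235,0,-30],[-1,0.256,0.6235,0,-30],[-1,0.256,0.6235,0,-30],[-1,0.256,0.6235,0,-30]]]' 25
```

```text
time_s: 1.9
eef_pos: [471.7, 144.0, 231.4]
ee_rot: [0.0, -0.67, 0.742, -0.0]
force: [-0.4, 1.0, -0.0]
grip_width: 1.001
```

```bash
python3 -m pendant '[[[-1,0,0.001,-0.04,0],[-1,0,0.001,-0.08,0],[-1,0,0.001,-0.12,0],[-1,0,0.001,-0.15,0],[-1,0,0.001,-0.18,0],[-1,0,0.001,-0.195,0],[-1,0,0.001,-0.205,0],[-1,0,0.001,-0.213,0],[-1,0,0.001,-0.213,0],[-1,0,0.001,-0.213,0]]]'; python3 - <<'E'
from h import *
p,d=vision.capture('scene'); save('s1',cv2.resize(p[120:300,260:480],None,fx=3.5,fy=3.3))
E
```

```text
time_s: 2.9
eef_pos: [472.3, 145.9, 18.9]
ee_rot: [0.0, -0.671, 0.742, -0.0]
force: [-0.3, -0.3, -0.7]
grip_width: 1.007
```

View pics/s1.png

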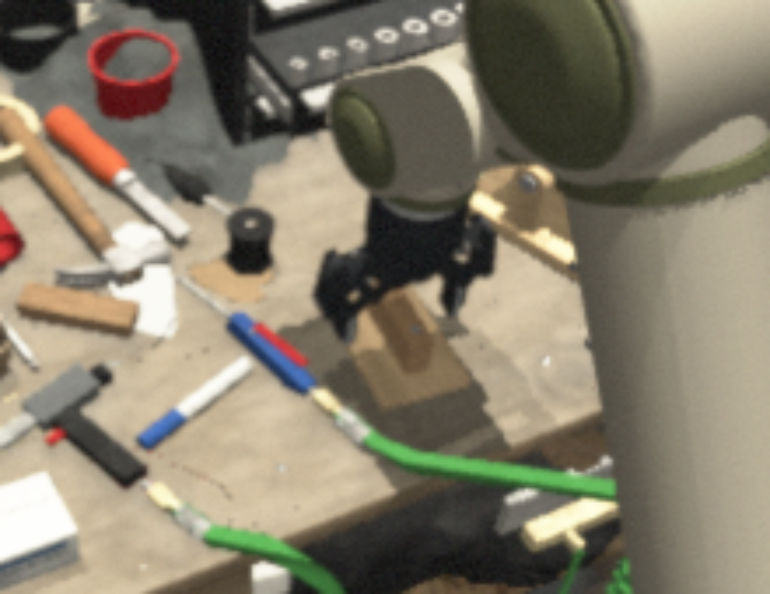

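The jaws straddle the batten, which sits at crop (405,325) between fingers at (340,310) and (455,295). I'll close now, then lift.

```bash
python3 -m pendant '[[[1,0,0,0,0],[1,0,0,0,0],[1,0,0,0,0],[1,0,0,0,0],[1,0,0,0,0],[1,0,0,0,0],[1,0,0,0,0],[1,0,0,0,0],[1,0,0,0,0],[1,0,0,0,0]]]' 25
python3 -m pendant '[[[1,0,0,0.02,0],[1,0,0,0.05,0],[1,0,0,0.09,0],[1,0,0,0.13,0],[1,0,0,0.17,0],[1,0,0,0.18,0],[1,0,0,0.18,0],[1,0,0,0.18,0]]]'; python3 - <<'E'
from h import *
for n in('scene','top'):
    p,d=vision.capture(n); save(n+'2',p); np.savez('pics/%s2.npz'%n,p=p,d=d); np.save('pics/%sW2.npy'%n,cloud(n,d))
    if n=='scene': save('s2c',cv2.resize(p[100:260,300:480],None,fx=4,fy=3.7))
    else: save('t2c',cv2.resize(p[120:300,300:520],None,fx=3.5,fy=3.3))
E
```

```text
time_s: 3.95
eef_pos: [472.0, 145.9, 18.5]
ee_rot: [0.0, -0.671, 0.741, -0.0]
force: [-1.4, -1.2, 4.9]
grip_width: 0.254
time_s: 4.75
eef_pos: [471.1, 145.9, 196.5]
ee_rot: [-0.001, -0.671, 0.742, 0.001]
force: [-0.9, 0.1, -2.3]
grip_width: 0.255
```

View pics/s2c.png

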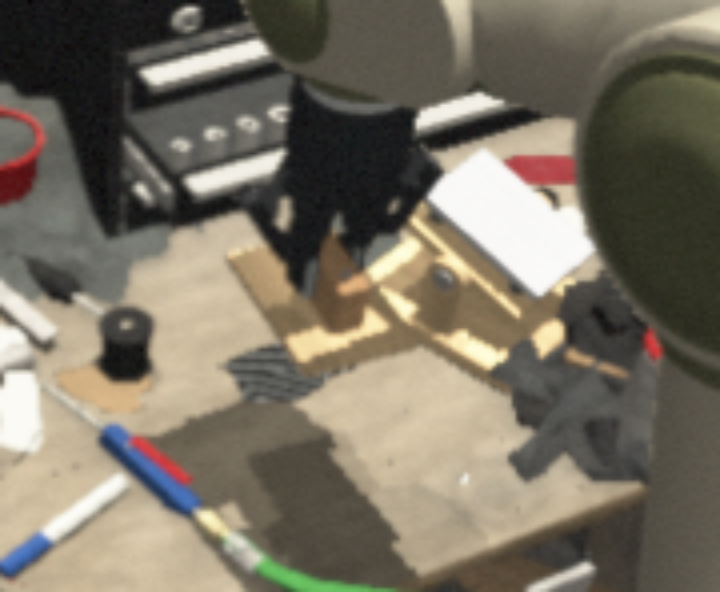

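View pics/t2c.png

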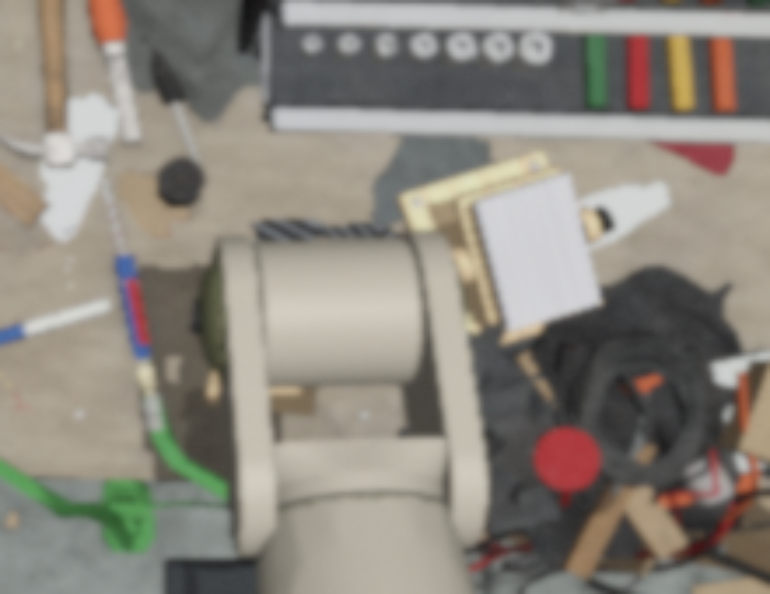

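The panel is lifted, with its surface visible at scene crop (290,330). I'll check its tilt and position from the scene view.

```bash
python3 - <<'E'
from meas import *
p=np.load('pics/scene2.npz')['p'];W=np.load('pics/sceneW2.npy')
hsv=cv2.cvtColor(p,cv2.COLOR_RGB2HSV)
near=(abs(W[...,0]-472)<80)&(abs(W[...,1]-145)<60)&(W[...,2]>165)&(W[...,2]<205)
print(np.histogram(W[near][:,2],10))
m=near&(W[...,2]<205)&(hsv[...,1]>40)
P=W[m]; 
for i in range(6):
    A=np.c_[P[:,:2]-[472,145],np.ones(len(P))]; a=np.linalg.lstsq(A,P[:,2],rcond=None)[0]; r=P[:,2]-A@a; P=P[abs(r)<max(2.5,1.5*r.std())]
print(len(P),a,r.std(), 'slope deg x,y',np.degrees(np.arctan(a[:2])))
print(P.min(0),P.max(0))
E
```

```text
(array([ 11,  36,  57, 290, 282,  29,  11,  14,  11,  17]), array([176.3594966 , 179.20638249, 182.05326838, 184.90015426,
       187.74704015, 190.59392604, 193.44081193, 196.28769782,
       199.1345837 , 201.98146959, 204.82835548]))
551 [-8.88848196e-04 -1.52054550e-03  1.87721037e+02] 1.1798509670302175 slope deg x,y [-0.05092724 -0.08712077]
[406.45965973 104.79653665 185.19521596] [533.67041868 192.73963876 190.18007872]
```

The panel is level: its back is at z 187.7, so the TCP is about 18.8 mm above the underside. Next I move over the jig, with the uphill edges aligned and turned to its yaw.

```bash
python3 -m pendant '[[[1,0.025,-0.04,0,8],[1,0.045,-0.08,0,16],[1,0.0755,-0.12,0,24],[1,0.0755,-0.16,0,25.7],[1,0.0755,-0.2,0,25.7],[1,0.0755,-0.2265,0,25.7],[1,0.0755,-0.2265,0,25.7],[1,0.0755,-0.2265,0,25.7],[1,0.0755,-0.2265,0,25.7],[1,0.0755,-0.2265,0,25.7]]]' 20; python3 - <<'E'
from meas import *
s=monitor.sense(); print(s['force'],s['wrist_torque'],s['eef_pos'])
p,d=vision.capture('scene');W=cloud('scene',d); save('s3c',cv2.resize(p[60:220,340:520],None,fx=4,fy=3.7))
hsv=cv2.cvtColor(p,cv2.COLOR_RGB2HSV)
near=(abs(W[...,0]-547)<80)&(abs(W[...,1]+80)<70)&(W[...,2]>165)&(W[...,2]<205)&(hsv[...,1]>40)
P=W[near]
for i in range(6):
    A=np.c_[P[:,:2]-[547,-80],np.ones(len(P))]; a=np.linalg.lstsq(A,P[:,2],rcond=None)[0]; r=P[:,2]-A@a; P=P[abs(r)<max(2.5,1.5*r.std())]
print(len(P),a)
E
```

```text
time_s: 5.85
eef_pos: [547.3, -79.5, 198.0]
ee_rot: [0.0, 0.819, -0.573, -0.0]
force: [0.7, -0.3, -1.2]
grip_width: 0.258
[ 0.74509048 -0.32312995 -1.19636552] [-0.0186793  -0.01587642 -0.00972508] [547.34427416 -79.500657   198.04853261]
296 [ 1.98945728e-02 -5.23979499e-02  1.91089696e+02]
```

View pics/s3c.png

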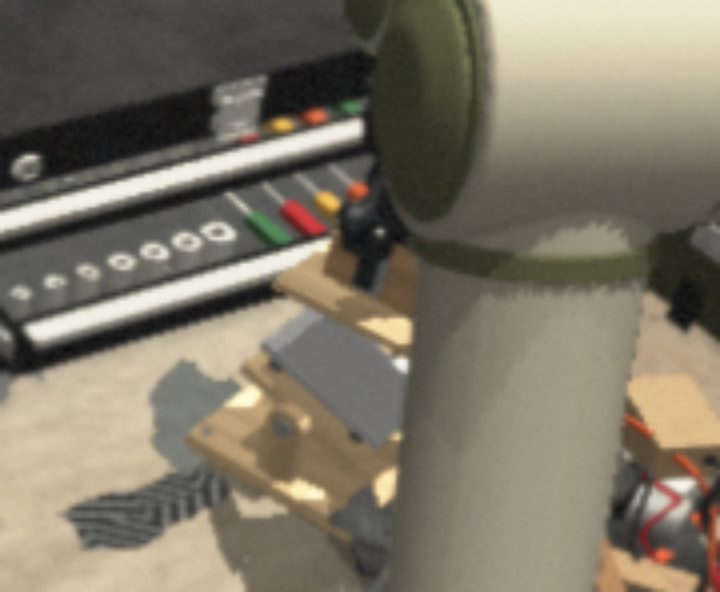

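```bash
python3 -m pendant '[[[1,0,0,-0.02,0],[1,0,0,-0.035,0],[1,0,0,-0.045,0],[1,0,0,-0.048,0],[1,0,0,-0.048,0],[1,0,0,-0.048,0]]]' 20
python3 -m pendant '[[[1,0,0,-0.0015,0],[1,0,0,-0.003,0],[1,0,0,-0.003,0],[1,0,0,-0.003,0]]]'
python3 -m pendant '[[[1,0,0,-0.0015,0],[1,0,0,-0.003,0],[1,0,0,-0.003,0],[1,0,0,-0.003,0]]]'
```

```text
time_s: 6.5
eef_pos: [547.7, -80.6, 151.0]
ee_rot: [-0.0, 0.819, -0.574, 0.001]
force: [0.2, 0.1, -1.2]
grip_width: 0.253
time_s: 6.9
eef_pos: [547.4, -80.6, 147.4]
ee_rot: [-0.0, 0.819, -0.574, 0.0]
force: [1.0, -0.8, -2.7]
grip_width: 0.25
time_s: 7.3
eef_pos: [547.5, -80.6, 144.5]
ee_rot: [-0.0, 0.819, -0.574, 0.0]
force: [-1.2, -0.7, 1.9]
grip_width: 0.251
```

Contact came at the predicted height. I now roll the panel down along an arc about its uphill edge, in steps, watching the force.

```bash
python3 -m pendant '[[[1,-0.001,-0.0004,-0.0015,0],[1,-0.002,-0.0007,-0.003,0],[1,-0.003,-0.0011,-0.0042,0],[1,-0.003,-0.0011,-0.0042,0],[1,-0.003,-0.0011,-0.0042,0]]]' 20
python3 - <<'E'
from h import *
s=monitor.sense(); print(s['force'],s['wrist_torque'],s['eef_pos'])
p,d=vision.capture('scene'); save('s4c',cv2.resize(p[60:220,340:520],None,fx=4,fy=3.7))
E
```

```text
time_s: 7.8
eef_pos: [544.5, -81.8, 140.2]
ee_rot: [-0.0, 0.819, -0.574, 0.0]
force: [1.7, -0.3, 2.4]
grip_width: 0.251
[ 1.73237839 -0.32395386  2.35254962] [ 0.20009924 -0.59365089 -0.06025138] [544.4835255  -81.75251831 140.1951314 ]
```

View pics/s4c.png

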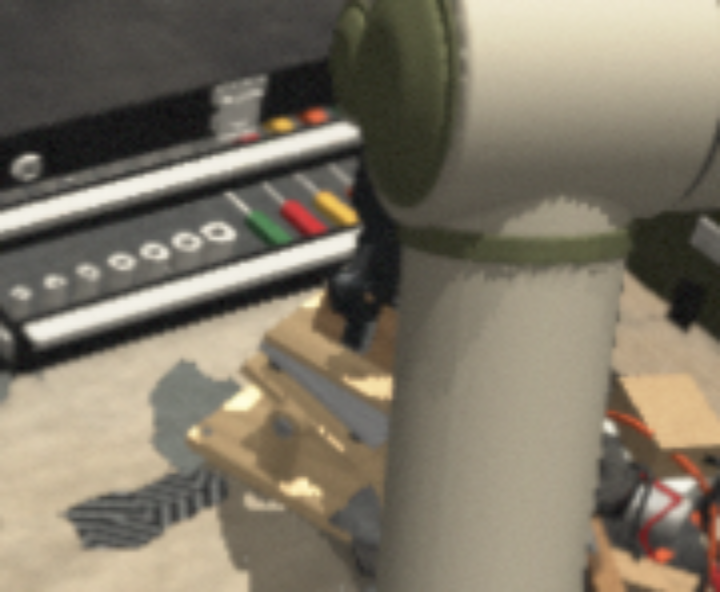

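The panel's uphill edge rests on the plate at crop (275,340) and the lower end is still open. Contact is about 4 N, so I continue.

```bash
python3 -m pendant '[[[1,-0.001,-0.0004,-0.002,0],[1,-0.002,-0.0007,-0.004,0],[1,-0.0025,-0.0009,-0.0056,0],[1,-0.0025,-0.0009,-0.0056,0]]]' 20
python3 -m pendant '[[[1,-0.001,-0.0004,-0.002,0],[1,-0.0015,-0.0006,-0.004,0],[1,-0.002,-0.0007,-0.0059,0],[1,-0.002,-0.0007,-0.0059,0]]]' 20
python3 - <<'E'
from h import *
s=monitor.sense(); print(s['force'],s['wrist_torque'],s['eef_pos'])
p,d=vision.capture('scene'); save('s5c',cv2.resize(p[60:220,340:520],None,fx=4,fy=3.7))
E
```

```text
time_s: 8.25
eef_pos: [541.6, -82.7, 134.2]
ee_rot: [0.0, 0.819, -0.574, -0.0]
force: [0.8, -1.1, 1.4]
grip_width: 0.252
time_s: 8.65
eef_pos: [539.7, -83.4, 128.3]
ee_rot: [0.0, 0.819, -0.574, -0.0]
force: [0.5, -0.1, 2.5]
grip_width: 0.254
[ 0.49484098 -0.11871513  2.50645495] [-0.10407796 -0.3309198  -0.04962638] [539.69431242 -83.35207234 128.34278931]
```

View pics/s5c.png

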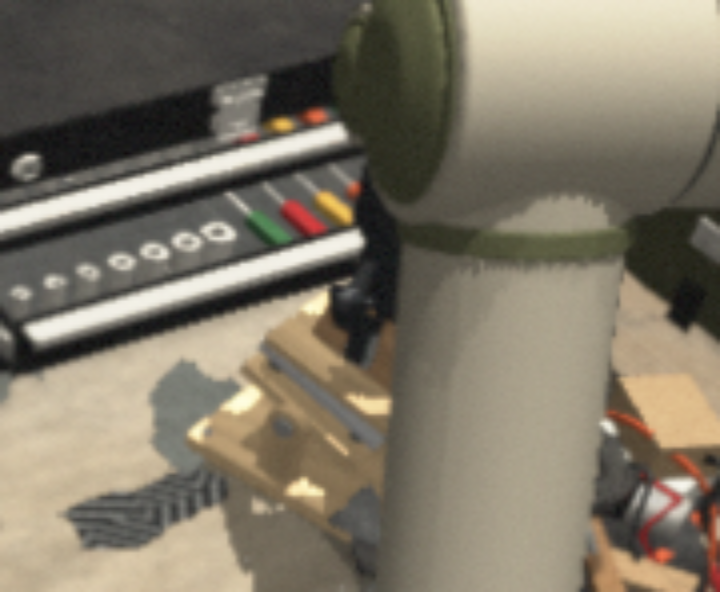

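Tilting in the grip works. The gap has nearly closed and forces stay around 4 N. Next I go to flush, then press gently.

```bash
python3 -m pendant '[[[1,-0.0006,-0.0002,-0.0022,0],[1,-0.0011,-0.0004,-0.0044,0],[1,-0.0011,-0.0004,-0.0044,0],[1,-0.0011,-0.0004,-0.0044,0]]]' 20
python3 -m pendant '[[[1,0.0003,0.0001,-0.001,0],[1,0.0006,0.0002,-0.002,0],[1,0.0006,0.0002,-0.002,0],[1,0.0006,0.0002,-0.002,0]]]' 20
python3 -m pendant '[[[1,0.0003,0.0001,-0.001,0],[1,0.0006,0.0002,-0.002,0],[1,0.0006,0.0002,-0.002,0],[1,0.0006,0.0002,-0.002,0]]]' 20
python3 - <<'E'
from h import *
s=monitor.sense(); print(s['force'],s['wrist_torque'],s['eef_pos'])
for n in('scene','top'):
    p,d=vision.capture(n); np.savez('pics/%s6.npz'%n,p=p,d=d)
    if n=='scene': save('s6c',cv2.resize(p[60:220,340:520],None,fx=4,fy=3.7))
    else: save('t6c',cv2.resize(p[120:300,360:540],None,fx=4,fy=3.3))
E
```

```text
time_s: 9.1
eef_pos: [538.5, -83.7, 124.1]
ee_rot: [0.0, 0.819, -0.574, -0.0]
force: [-0.6, -1.7, 2.6]
grip_width: 0.253
time_s: 9.5
eef_pos: [539.2, -83.5, 122.1]
ee_rot: [0.0, 0.819, -0.574, -0.0]
force: [-3.2, -2.8, 3.4]
grip_width: 0.252
time_s: 9.9
eef_pos: [539.8, -83.3, 120.1]
ee_rot: [0.0, 0.819, -0.574, -0.0]
force: [-5.0, -2.3, 4.7]
grip_width: 0.253
[-5.03257216 -2.27104365  4.71949756] [-0.29280439  0.43094748 -0.11075369] [539.77374759 -83.31339289 120.13896908]
```

View pics/s6c.png

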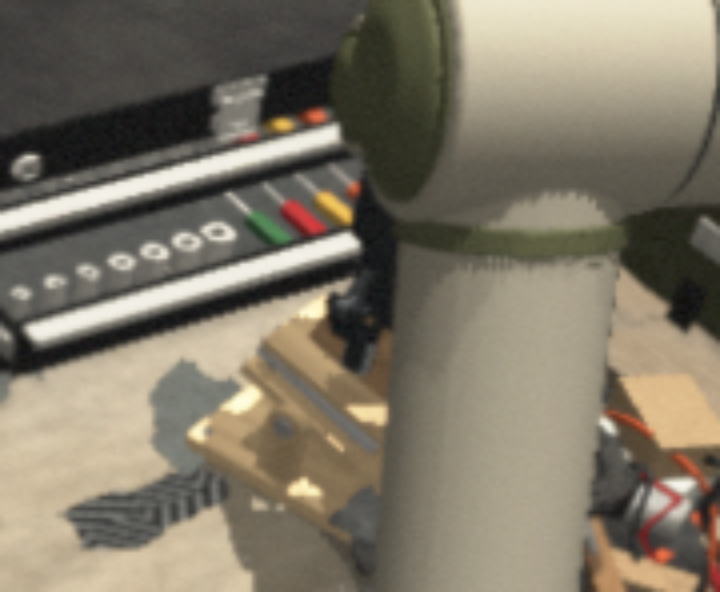

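View pics/t6c.png

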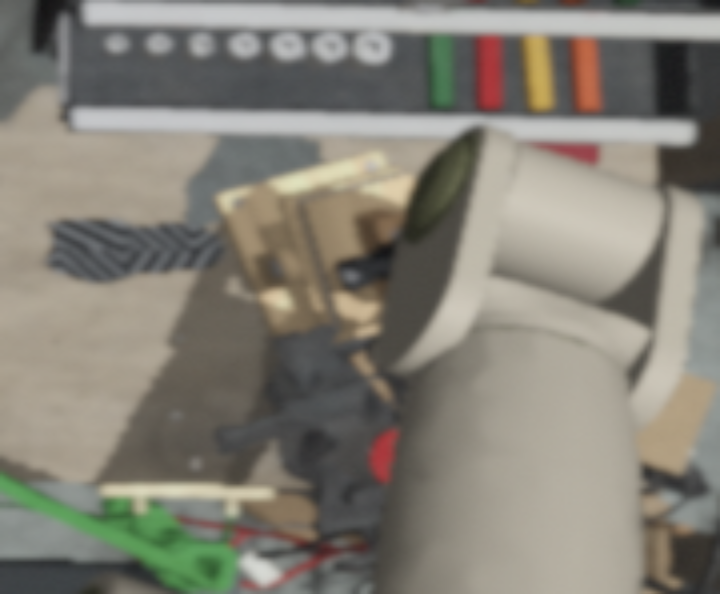

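```bash
python3 -m pendant '[[[1,0,0,-0.001,0],[1,0,0,-0.002,0],[1,0,0,-0.002,0],[1,0,0,-0.002,0],[1,0,0,-0.002,0]]]' 20
cat > chk.py <<'E'
from meas import *
s=monitor.sense(); print(np.round(s['force'],2),np.round(s['wrist_torque'],3),np.round(s['eef_pos'],1),s['time_s'])
n0=np.array([-0.301,-0.109,0.947]);n0/=np.linalg.norm(n0); c0=np.array([550.5,-79.5,107.3])
ex=np.array([0,0,1.])-n0[2]*n0; ex/=np.linalg.norm(ex); ey=np.cross(n0,ex)
import sys
for n in('scene','top'):
    p,d=vision.capture(n); np.savez('pics/%s_%s.npz'%(n,sys.argv[1]),p=p,d=d); W=cloud(n,d)
    hsv=cv2.cvtColor(p,cv2.COLOR_RGB2HSV)
    L=np.dstack([(W-c0)@ex,(W-c0)@ey,(W-c0)@n0])
    m=(abs(L[...,0])<80)&(abs(L[...,1])<55)&(L[...,2]>-6)&(L[...,2]<18)&(hsv[...,1]>35)&(hsv[...,0]<35)
    m=biggest(m); P=L[cv2.erode(m.astype(np.uint8),np.ones((3,3)))>0]
    for i in range(6):
        A=np.c_[P[:,:2],np.ones(len(P))]; a=np.linalg.lstsq(A,P[:,2],rcond=None)[0]; r=P[:,2]-A@a; P=P[abs(r)<max(2,1.7*r.std())]
    print(n,len(P),'tilt x,y deg',np.round(np.degrees(a[:2]),2),'back height at centre',round(a[2],2),'std',r.std(), 'extent',np.round(np.percentile(P,[1,99],axis=0),1).tolist())
    v=p.copy(); v[m]=v[m]//2+np.array([127,0,0],np.uint8); b=(60,220,340,520) if n=='scene' else (140,260,380,515)
    save(n+sys.argv[1],cv2.resize(np.hstack([p[b[0]:b[1],b[2]:b[3]],v[b[0]:b[1],b[2]:b[3]]]),None,fx=2.2,fy=3,interpolation=cv2.INTER_CUBIC))
E
python3 chk.py 7
```

```text
time_s: 10.5
eef_pos: [539.9, -83.3, 118.3]
ee_rot: [0.0, 0.819, -0.574, -0.0]
force: [-4.8, -3.3, 4.8]
grip_width: 0.251
[-4.81 -3.31  4.84] [-0.202  0.374 -0.012] [539.9 -83.3 118.3] 10.5
scene 208 tilt x,y deg [-2.22  0.69] back height at centre 4.47 std 1.1378100906218904 extent [[-50.9, -7.4, 1.0], [53.8, 41.8, 8.1]]
top 267 tilt x,y deg [-2.06  0.  ] back height at centre 4.21 std 1.033132823265659 extent [[-51.7, -31.2, 0.6], [58.1, 39.5, 7.3]]
```

```bash
ls pics | tail -5
```

```text
topW.npy
topW2.npy
top_7.npz
top_crop.png
top_m.png
```

View pics/scene7.png

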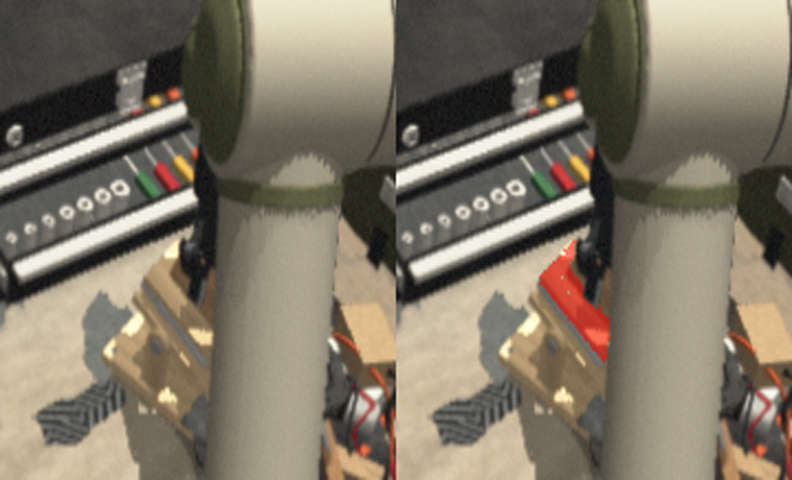

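View pics/top7.png

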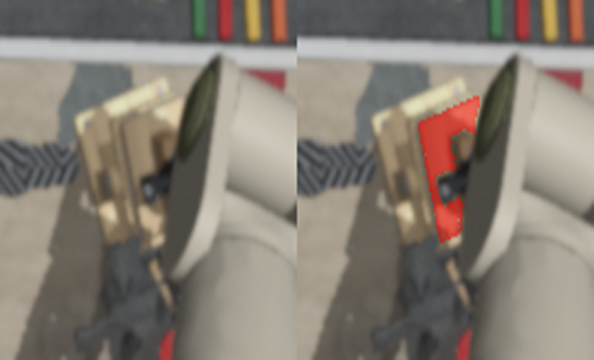

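```bash
python3 - <<'E'
from h import *
for n,b in(('scene',(140,215,385,445)),('top',(160,235,405,460))):
    a=np.load('pics/%s0.npz'%n)['p']; c=np.load('pics/%s_7.npz'%n)['p']
    f=6.5
    save(n+'_cmp',cv2.resize(np.hstack([x[b[0]:b[1],b[2]:b[3]] for x in(a,c)]),None,fx=f,fy=f,interpolation=cv2.INTER_CUBIC))
E
```

```text
(no output)
```

View pics/scene_cmp.png

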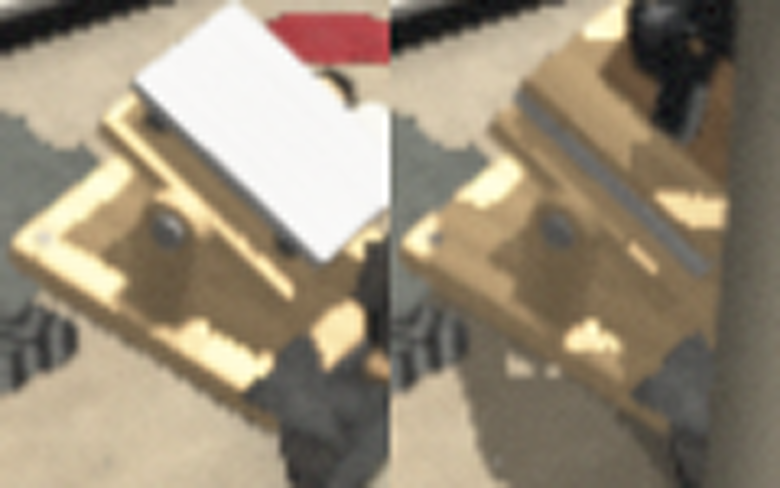

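View pics/top_cmp.png

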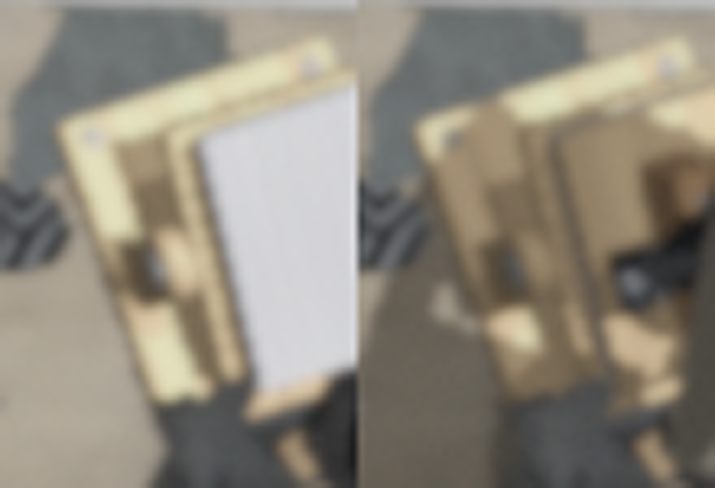

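```bash
cat > edge.py <<'E'
from meas import *
import sys
tag=sys.argv[1]; a0=float(sys.argv[2]); hc=float(sys.argv[3])
n0=np.array([-0.301,-0.109,0.947]);n0/=np.linalg.norm(n0); c0=np.array([550.5,-79.5,107.3])
ex=np.array([0,0,1.])-n0[2]*n0; ex/=np.linalg.norm(ex); ey=np.cross(n0,ex)
for n in('scene','top'):
    z=np.load('pics/%s_%s.npz'%(n,tag));p=z['p'];W=cloud(n,z['d'])
    hsv=cv2.cvtColor(p,cv2.COLOR_RGB2HSV)
    L=np.dstack([(W-c0)@ex,(W-c0)@ey,(W-c0)@n0]); res=L[...,2]-(hc+np.tan(np.radians(a0))*L[...,0])
    m=(abs(L[...,0])<80)&(abs(L[...,1])<60)&(abs(res)<5)&(hsv[...,1]>35)&(hsv[...,0]<35)
    m=biggest(m)
    cnt=max(cv2.findContours(m.astype(np.uint8),0,1)[0],key=len).reshape(-1,2)
    nl=np.array([-np.tan(np.radians(a0)),0,1]); nw=nl[0]*ex+nl[2]*n0
    Q=onplane(n,cnt,c0+hc*n0,nw); q=np.c_[(Q-c0)@ex,(Q-c0)@ey]
    ymax=[q[(q[:,0]>x)&(q[:,0]<x+10),1].max() for x in range(-50,50,10) if ((q[:,0]>x)&(q[:,0]<x+10)).any()]
    xmax=[q[(q[:,1]>x)&(q[:,1]<x+8),0].max() for x in range(-40,36,8) if ((q[:,1]>x)&(q[:,1]<x+8)).any()]
    xmin=[q[(q[:,1]>x)&(q[:,1]<x+8),0].min() for x in range(-40,36,8) if ((q[:,1]>x)&(q[:,1]<x+8)).any()]
    print(n,'ymax along x',np.round(ymax,1),'\n xmax along y',np.round(xmax,1),'\n xmin',np.round(xmin,1))
E
python3 edge.py 7 -2.1 4.3; python3 - <<'E'
from meas import *
E
```

```text
scene ymax along x [43.3 45.5 44.8 44.1 46.6 46.1 48.  44.6 47.1 43.9] 
 xmax along y [58.2 57.7 57.2 58.6 57.5 57.  58.4 57.9 58.8 58.2] 
 xmin [ 55.8  50.8  45.9  45.5  42.5 -39.  -45.7 -50.1 -52.6 -59.1]
top ymax along x [41.7 42.3 41.5 40.7 41.3 41.9 42.5 42.4 42.3 42.2] 
 xmax along y [61.3 61.3 61.3 61.3 61.3 62.2 61.3 62.2 61.3 61.3] 
 xmin [ 44.9  29.4  33.   38.5  40.4  40.4 -54.5 -58.2 -58.2 -58.2]
```

The panel lies within about 2 mm of the plate outline and the cradle corner hasn't moved. The panel is still about 2° short of the plate's slope, and friction is pushing the wrong way. I'll move slightly towards the robot and down so it reverses and helps the tilt.

```bash
python3 -m pendant '[[[1,-0.0012,-0.0004,-0.0007,0],[1,-0.0024,-0.0009,-0.0015,0],[1,-0.0024,-0.0009,-0.0015,0],[1,-0.0024,-0.0009,-0.0015,0],[1,-0.0024,-0.0009,-0.0015,0]]]' 20
python3 chk.py 8
```

```text
time_s: 11.1
eef_pos: [538.4, -83.9, 117.2]
ee_rot: [-0.001, 0.819, -0.574, 0.001]
force: [0.1, 0.1, 6.8]
grip_width: 0.251
[0.08 0.1  6.75] [ 0.17  -0.203  0.025] [538.4 -83.9 117.2] 11.1
scene 218 tilt x,y deg [0.09 0.17] back height at centre 4.25 std 1.0149082008786956 extent [[-54.5, -21.1, 2.4], [52.9, 42.4, 6.3]]
top 269 tilt x,y deg [-0.14  0.14] back height at centre 3.6 std 0.9397329155204458 extent [[-53.6, -31.4, 1.8], [58.7, 39.4, 5.5]]
```

```bash
python3 -m pendant '[[[1,0,0,-0.0008,0],[1,0,0,-0.0008,0],[1,0,0,-0.0008,0],[1,0,0,-0.0008,0],[1,0,0,-0.0008,0],[1,0,0,-0.0008,0],[1,0,0,-0.0008,0]]]' 20
python3 chk.py 9; python3 edge.py 9 0 3.8; python3 - <<'E'
from h import *
a=np.load('pics/scene0.npz')['p']; c=np.load('pics/scene_9.npz')['p']
save('cmp9',cv2.resize(np.hstack([x[140:215,385:445] for x in(a,c)]),None,fx=6.5,fy=6.5,interpolation=cv2.INTER_CUBIC))
s=monitor.sense(); print(np.abs(s['dq']).max(),s['grip_width'])
E
```

```text
time_s: 11.9
eef_pos: [538.6, -83.9, 116.6]
ee_rot: [-0.001, 0.819, -0.574, 0.001]
force: [1.2, 0.7, 6.7]
grip_width: 0.256
[1.24 0.68 6.73] [ 0.267 -0.267  0.022] [538.6 -83.9 116.6] 11.9
scene 208 tilt x,y deg [ 0.08 -0.57] back height at centre 3.86 std 0.9912775095015871 extent [[-52.7, -22.1, 1.8], [53.0, 41.6, 5.5]]
top 281 tilt x,y deg [0.11 0.29] back height at centre 3.19 std 1.0368655968298528 extent [[-53.3, -30.8, 1.4], [58.1, 39.4, 5.2]]
scene ymax along x [44.1 46.6 46.3 43.3 45.8 45.7 42.7 47.9 45.  44.8] 
 xmax along y [56.  57.4 56.9 56.3 57.7 56.7 56.2 55.7 57.1 56. ] 
 xmin [ 53.5  46.2  43.8  42.8  40.  -41.1 -45.5 -52.2 -54.6 -61.1]
top ymax along x [41.7 42.4 42.4 41.8 42.5 41.8 42.5 42.5 43.2 41.9] 
 xmax along y [60.  60.9 59.9 60.9 60.9 60.8 60.8 59.9 60.8 60.8] 
 xmin [ 48.   29.5  30.5  36.   38.8 -44.9 -58.3 -59.3 -59.2 -59.2]
0.0010426136214953972 0.25546546973256123
```

View pics/cmp9.png

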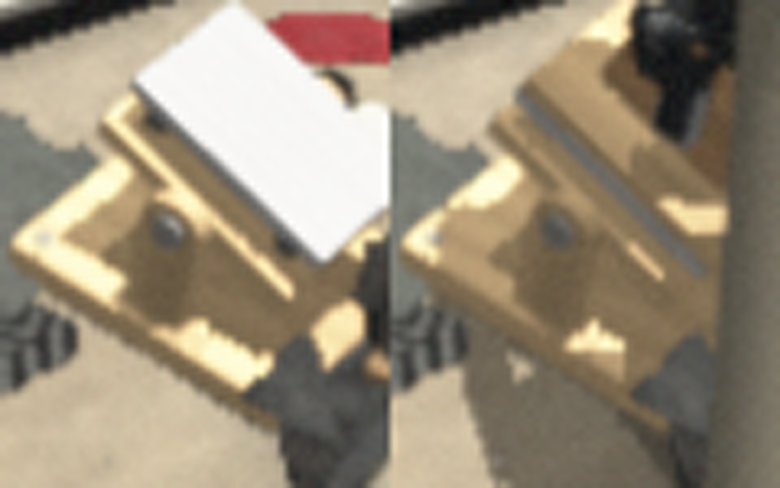

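View pics/top9.png

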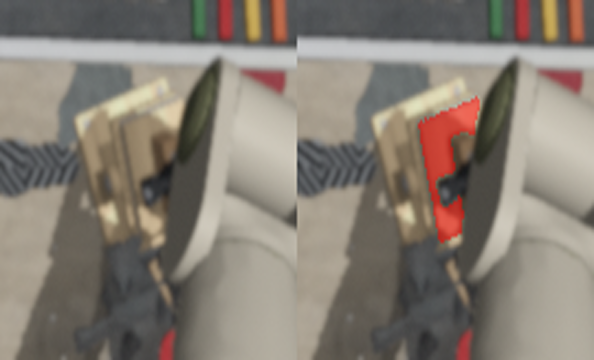

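The side strip of the plate is now even along its whole visible length, from crop (520,90) to (705,265). The cradle corner at (490,120) is where it was, and everything is still. I'm handing in.

```bash
python3 -c "
from rig import order; print(order.finish_job())"
```

```text
the job is handed in; nothing more can be done
None
```

I picked up the panel by its batten with a light grip (25 N, then 20 N for the placing). I turned it to the jig's yaw of about 20° and rolled it down about its uphill edge, so it tilted in the grip until it lay on the plate. I then pressed gently and handed the job in at about 12 s, still gripping the panel. The tool can't tilt itself, so the plate provided the tilt. No verdict was reported.

| Last check before hand-in | Result |
|---|---|
| Angle between panel and plate | within about 0.6°; slope measured at about 18.7° |
| Outline offset | about 2 mm, from the edges the cameras could see |
| Plate travel, from camera depth | about 6.5–7 mm |
| Contact force | about 8–8.5 N by the wrist reading |
| Arm | still |
| Cradle corner | not visibly moved |

- **Disagreements:** The wrist force implies only about 5 mm of travel, less than the depth reading, though both are inside the 4 to 10.5 mm window. The two cameras also differed by 3–4 mm on the plate's position before the move; I used the average.
- **Mended on the way:** At first the panel stopped about 2° short of the plate's slope. A small move towards the robot and down brought it flush.
- **Not measured:** I did not re-measure the bystanders' positions at the end. I planned the moves to keep clear of them.

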